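# Isolate the transformer's bay and set the transformer on the test plate

## Robot

A 7-joint arm with a two-finger parallel gripper is mounted at the origin on the work surface. World frame = base frame: x ahead of the robot, y to its left, z up, the work surface at z = 0. Lengths are in m, angles in rad, forces in N, time in s.
With the tool pointing down it reaches from about 0.4 to 0.875 m from the base axis. Payload 19.3 kg.
Tool frame: the origin (TCP) lies between the finger pads; the fingertips stand 17 mm ahead of it and the grasp point (between the pads) lies 2 mm behind it; z points along the fingers, y is the line along which they close (so a half turn about z gives the same grasp; the last joint's range is limited). The gripper opens to 85 mm and grips with 20 to 120 N. Pads are 22 mm wide; open, the fingers measure 114 mm over their backs; the gripper's body (76 mm by 85 mm) begins 54 mm behind the grasp point. The pads swing forward as they close: fully open they stand 13 mm farther back than shut.
Start: joints at [-1.185, 0.521, -0.036, 1.599, 0.021, 1.021, -0.113], TCP at [0.275, 0.561, 0.248] pointing down, gripper open.
Joint ranges: [-2.91, 2.91], [-0.3, 2.13], [-1.5, 1.42], [0.17, 2.43], [-1.26, 4.41], [0.16, 1.93], [-2.52, 2.52]. Speed limits (rad/s): [1.89, 1.89, 2.39, 2.39, 3.01, 3.01, 3.01].

## Interface

Orientations are given as [roll, pitch, yaw] about the fixed x, y, z axes, in that order (R = Rz(yaw) Ry(pitch) Rx(roll)).
In Python, from workcell import bot gives the robot as it stands.
- The arm moves only by the shell command python3 -m inch 'ROWS' [FORCE]. ROWS is JSON, a list of rows, each a list of 7 numbers: the shift along the tool's x, y, z in units of 200 mm (1.0 is 200 mm), then the turn, a rotation vector about the tool's x, y, z in units of 90 degrees (1.0 is 90 degrees), then the opening, from 0 (shut) to 1 (fully open). In form: [[x, y, z, rx, ry, rz, grip], ...]. A call has 1 to 20 rows; each row is the pose to reach, as a shift and turn from the pose commanded when the call began, along the tool's axes at that moment; what a row does not reach only later rows make up. A row lasts 1/8 s, in which the tool goes at most 62.5 mm and 10.7 degrees, less where a joint would pass 70% of its speed; a pose out of reach is approached as far as the arm can. A call with a number of a shift or a turn outside -1 to 1 is refused whole. A call with a gripper value outside its range is refused whole. The fingers move at their own pace and stop on an object; FORCE is the grip in N (left out, the last holds). Time passes only in rows, so rows that repeat a pose let the fingers close. It gives the time, the measured TCP pose, the force, the opening and the grip force at its end, in the units of the state.
- bot.observe(): the state, without advancing time (a new reading comes with each control period).
- bot.grab_frame(name): name is "side" or "top" or "wrist"; returns a dict with "img" (400x640x3 uint8, red, green, blue), "z_map" (400x640 float32, m along the optical axis (not along the pixel's ray), 0 where there is no reading), "vfov" (degrees; the focal length in pixels is half the picture's height over the tangent of half this angle, whatever the lens; pixels are square), "cx", "cy" (the principal point, pixels), "rvec" (rotation vector, rad) and "tvec" (3), from world to camera coordinates, as OpenCV has them. Camera axes: x right, y down, z forward; pixel columns grow to the right and rows downward; lengths in m; the calibration is good to about 2 mm. A picture is of the moment at which its call begins.
- bot.job_done(): hands the job in; it is judged then, once.
The state is a dict: "clock": time; "qpos": joint angles; "qd": joint speeds; "joint_efforts": joint torques, N m; "position": TCP position; "tool_rot": TCP orientation; "force": force on the tool from outside, world axes, zero at the start; "moment": the same for the moment, N m; "grip_width": finger opening in m; "finger_force": force on a finger pad.
Only numpy, scipy, OpenCV 4.12 (cv2) and the standard library are available. Lean on these libraries where they do the work, as an engineer would, in place of code of your own. Each camera call takes 0.05 s, during which the arm holds its last target. There are 200 camera calls.

## Task

Find the bay in which the transformer stands and switch off the lever of that bay only, pulling it fully towards the robot before the transformer is moved; the other two levers stay on and nothing else on the bench is disturbed. Then lift the transformer out, turn it, and set it down gently and upright on the test plate, the foot at its terminal end flush against the steel stop, within the stop's length.

Things in the scene. Friction and masses are not known exactly. Their poses are not given: they have to be found in the camera images.
- console: Fixed white console, a flat deck 250 (x) x 400 (y) mm, 30 mm high, with three square bays outlined in black on its deck, side by side along its y, and one isolating lever in front (local -x) of each. Origin: centre of its underside; local x points from levers to bays (roughly away from the robot), local y to the left.
- transformer: Loose transformer, 0.7 kg: steel foot plate 96 (x) x 56 (y) x 5 mm; on it a dark core 66 x 40 mm, up to z = 65 mm, with a copper winding bulging to 56 mm in y at z = 20 to 48. Grip the core's top, 40 mm wide across y, plain at z = 49 to 65. Origin: centre of the foot's underside. Local +x points to the end with the white terminal block, at the start roughly away from the robot.
- terminal_edge (a point): Middle of the lower edge of the transformer's foot at its terminal end: 48 mm along local +x from its origin, z = 0; axes as the transformer's. The white terminal block stands above, at x = 33 to 47 mm, z = 32 to 48 mm, inside the foot's outline.
- contactor: Contactor, a grey block 70 x 45 x 48 mm with a black upper block 44 x 43 mm, 77 mm high in all, standing loose in one of the bays; not to be moved. Origin: centre of its underside.
- protection_switch: Motor protection switch, a black block 80 x 50 x 42 mm with a round rotary grip on top (55 mm high in all), standing loose in one of the bays; not to be moved. Origin: centre of its underside.
- test_plate: Fixed aluminium test plate, 10 mm thick, local x -100 to +85 mm, y -85 to +85 mm. Near its local +x edge, on the side away from the console, a bent steel angle is bolted as a stop: its upright leg runs 160 mm along local y, 4 mm thick, 15 mm above the plate. Origin: on the plate's underside, axes z up.
- stop_face (a point): Middle of the stop's inner face, at the plate's top surface (z = 10 mm above the plate's origin, 60 mm along its local +x). Axes as the plate's: local +x points from the plate into the stop.
- travel_mug: White drinking mug with black lid, 76 mm wide, 121 mm high; bystander. Origin: centre of its underside.
- shaft_coupling: Aluminium cylinder 44 mm wide and 40 mm high standing on the table; bystander. Origin: centre of its underside.
- lever_left (a joint): Isolating lever of the left bay (as seen from the robot). 1.0 rad = on, leaning away from the robot, towards its bay; 0 = off, leaning towards the robot (end stops at both). It swings about a pivot 52 mm above the table, parallel to the console's y, and stays where it is left; about 1 N at its ball moves it.
- lever_left_tip (a point): Centre of the black ball (26 mm diameter) at the end of the left lever, 60 mm from its pivot; the pivot is 80 mm in front of the console's centre, level with the bay's centre in console y, and its 70 x 50 mm housing rises 25 mm above the deck.
- bay_left (a point): Centre of the left bay, a 120 mm square outline on the deck (30 mm above the table), 55 mm behind the console's centre and 135 mm from the next bay; axes as the console's.
- lever_middle (a joint): Isolating lever of the middle bay (as seen from the robot). 1.0 rad = on, leaning away from the robot, towards its bay; 0 = off, leaning towards the robot (end stops at both). It swings about a pivot 52 mm above the table, parallel to the console's y, and stays where it is left; about 1 N at its ball moves it.
- lever_middle_tip (a point): Centre of the black ball (26 mm diameter) at the end of the middle lever, 60 mm from its pivot; the pivot is 80 mm in front of the console's centre, level with the bay's centre in console y, and its 70 x 50 mm housing rises 25 mm above the deck.
- bay_middle (a point): Centre of the middle bay, a 120 mm square outline on the deck (30 mm above the table), 55 mm behind the console's centre and 135 mm from the next bay; axes as the console's.
- lever_right (a joint): Isolating lever of the right bay (as seen from the robot). 1.0 rad = on, leaning away from the robot, towards its bay; 0 = off, leaning towards the robot (end stops at both). It swings about a pivot 52 mm above the table, parallel to the console's y, and stays where it is left; about 1 N at its ball moves it.
- lever_right_tip (a point): Centre of the black ball (26 mm diameter) at the end of the right lever, 60 mm from its pivot; the pivot is 80 mm in front of the console's centre, level with the bay's centre in console y, and its 70 x 50 mm housing rises 25 mm above the deck.
- bay_right (a point): Centre of the right bay, a 120 mm square outline on the deck (30 mm above the table), 55 mm behind the console's centre and 135 mm from the next bay; axes as the console's.
Not all that is in view belongs to the job. Leave any red look-alike of the transformer alone.

How it is judged:
By the outcome, as a careful person would: the job done as asked, in the order asked, and still so for the second after the job is handed in, with the robot touching nothing.
It also fails if it takes over 54 s, if anything falls off the work surface, if the arm or the gripper's body presses on something with over 40 N, if the wrist force passes 120 N, or if a joint passes its speed limit or range.

## Working session

There is one attempt and no reset: what is moved stays moved. The work goes in short steps, Python scripts to look and compute and a shell command to move; the robot and the scene stay as the last step left them, time stands still between calls to the robot, and variables do not carry over. Pictures are saved under pics/ and viewed, at most 10 in all, crops included, and the job is handed in when it is done.

```bash
mkdir -p pics; ls; cat > h.py <<'E'
import numpy as np, cv2
from workcell import bot
from scipy.spatial.transform import Rotation as R
def grab(n):
    f=bot.grab_frame(n); np.savez(f'pics/{n}.npz',**f); return f
def load(n): return dict(np.load(f'pics/{n}.npz'))
def cam(f):
    h=f['img'].shape[0]; fl=h/2/np.tan(np.radians(float(f['vfov']))/2)
    Rm=cv2.Rodrigues(np.array(f['rvec'],float))[0]; return fl,Rm,np.array(f['tvec'],float)
def ray(f,u,v):
    fl,Rm,t=cam(f); d=Rm.T@np.array([(u-f['cx'])/fl,(v-f['cy'])/fl,1.]); return -Rm.T@t,d
def onz(f,u,v,z):
    c,d=ray(f,u,v); return c+d*(z-c[2])/d[2]
def cloud(f):
    fl,Rm,t=cam(f); z=f['z_map']; v,u=np.mgrid[:z.shape[0],:z.shape[1]]
    p=np.stack([(u-f['cx'])/fl*z,(v-f['cy'])/fl*z,z],-1); P=(p-t)@Rm; P[z<=0]=np.nan; return P
def proj(f,p):
    fl,Rm,t=cam(f); q=Rm@np.asarray(p)+t; return q[0]/q[2]*fl+f['cx'],q[1]/q[2]*fl+f['cy']
def save(n,img): cv2.imwrite(f'pics/{n}.png',img[:,:,::-1])
E
python3 - <<'E'
from h import *
for n in ['side','top']:
    f=grab(n); save(n+'1',f['img']); print(n,f['vfov'],f['cx'],f['cy'],-cam(f)[1].T@cam(f)[2])
print(bot.observe())
E
```

```text
pics
side 44.49660365188323 323.1716741469475 203.59086399709952 [-0.06145317 -0.88243217  0.71521344]
top 47.897489010523614 319.2538077886135 200.01020055555273 [0.3619668  0.02161704 1.40416265]
{'clock': 0.1, 'qpos': array([-1.18518748,  0.52196199, -0.0363157 ,  1.59991976,  0.02122255,
        1.0210803 , -0.11280437]), 'qd': array([ 0.00103535, -0.00279658, -0.00100407, -0.0013988 ,  0.0004142 ,
        0.00020512,  0.00030455]), 'joint_efforts': array([ 3.50495349e-03, -9.28492928e+01,  1.98413908e+00, -3.70522034e+01,
        1.81417912e-02,  5.26213393e-03,  1.01895982e-04]), 'position': array([0.27504085, 0.56093466, 0.24778987]), 'tool_rot': array([-3.14061305e+00,  9.21004335e-05,  2.68576955e+00]), 'force': array([-1.19710319, -0.00780709, -0.18793485]), 'moment': array([-0.02366715, -0.04139498, -0.06527983]), 'finger_force': 0.0, 'grip_width': 0.08526317811283478}
```

View pics/top1.png

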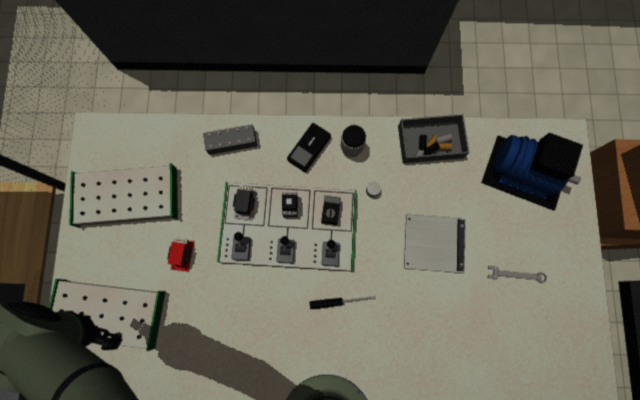

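View pics/side1.png

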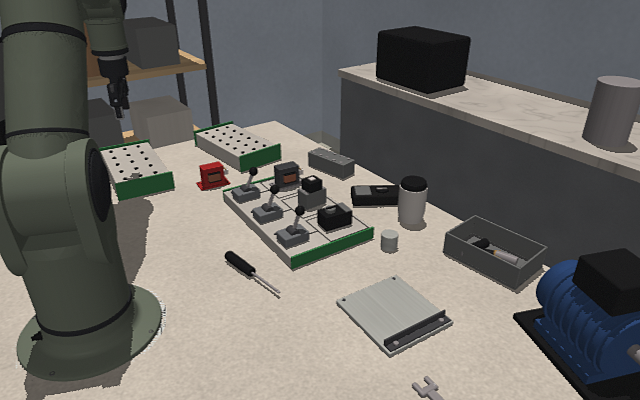

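Candidates for the transformer: the dark block with copper in the left bay, at top (246,203) / side (287,174); the red look-alike at (181,254) / (212,176); the contactor at (290,204); the protection switch at (331,210). By the description I choose the left bay. The stop on the test plate is at top (460,245). Next I measure and check the choice in a crop.

```bash
python3 - <<'E'
from h import *
s=load('side');t=load('top')
a=cv2.resize(s['img'][145:265,210:370],(800,600),interpolation=cv2.INTER_CUBIC)
b=cv2.resize(t['img'][175:275,215:360],(580,400),interpolation=cv2.INTER_CUBIC)
c=np.zeros((600,800,3),np.uint8); c[:300,:400]=cv2.resize(a,(400,300)); c[:276,400:]=cv2.resize(b,(400,276))
c[300:,:400]=cv2.resize(s['img'][140:220,240:340],(400,300),interpolation=cv2.INTER_CUBIC)
c[300:,400:]=cv2.resize(t['img'][205:280,395:495],(400,300),interpolation=cv2.INTER_CUBIC)
save('crop1',c)
P=cloud(t); 
g=t['img'].astype(int); h=cv2.cvtColor(t['img'],cv2.COLOR_RGB2HSV)
# console deck: height 0.03
z=P[...,2]; 
def box(m,name):
    n,l,st,ce=cv2.connectedComponentsWithStats(m.astype(np.uint8))
    for i in range(1,n):
        if st[i,4]<15: continue
        q=P[l==i]; r=cv2.minAreaRect(q[:,:2].astype(np.float32)*1000)
        print(name,st[i,4],ce[i].round(),np.median(q,0).round(4),'rect',np.round(r[0]),np.round(r[1]),round(r[2],1),'ztop',np.round(np.percentile(q[:,2],95),4))
roi=np.zeros(z.shape,bool); roi[175:275,210:365]=1
box(roi&(z>.02)&(z<.04),'deck'); box(roi&(z>.05),'tall'); box(roi&(z>.08),'tall2')
roi=np.zeros(z.shape,bool); roi[205:280,395:475]=1
box(roi&(z>.005),'plate');box(roi&(z>.0165),'stop')
E
```

```text
deck 8101 [289. 227.] [0.5675 0.1197 0.0302] rect [573. 126.] [412. 252.] 87.2 ztop 0.0354
tall 480 [243. 201.] [0.6365 0.2559 0.0927] rect [643. 259.] [59. 81.] 82.7 ztop 0.0981
tall 375 [290. 205.] [0.624  0.1183 0.1044] rect [631. 119.] [70. 45.] 0.9 ztop 0.111
tall 446 [331. 210.] [ 0.615  -0.0053  0.0726] rect [617.  -5.] [50. 81.] 82.6 ztop 0.0833
tall 404 [240. 247.] [0.501  0.2614 0.0573] rect [502. 265.] [50. 76.] 89.0 ztop 0.115
tall 397 [285. 250.] [0.4933 0.1286 0.057 ] rect [492. 130.] [50. 70.] 87.1 ztop 0.1176
tall 389 [330. 253.] [ 0.4867 -0.0041  0.0573] rect [487.  -4.] [69. 48.] 0.5 ztop 0.1186
tall2 323 [242. 201.] [0.6346 0.2589 0.0947] rect [639. 262.] [45. 72.] 84.0 ztop 0.0989
tall2 259 [289. 203.] [0.6286 0.1188 0.1068] rect [632. 120.] [64. 43.] 0.9 ztop 0.1115
tall2 52 [330. 213.] [ 0.6034 -0.0025  0.083 ] rect [603.  -3.] [26. 24.] 28.9 ztop 0.0863
tall2 73 [238. 237.] [0.5243 0.2627 0.1125] rect [525. 263.] [24. 27.] 43.8 ztop 0.1188
tall2 71 [284. 241.] [0.5144 0.1287 0.1153] rect [516. 129.] [24. 27.] 49.5 ztop 0.1203
tall2 72 [331. 245.] [ 0.5055 -0.0054  0.1157] rect [508.  -6.] [24. 25.] 39.1 ztop 0.1223
plate 3071 [435. 244.] [ 0.5249 -0.3303  0.0101] rect [ 528. -332.] [191. 174.] 86.7 ztop 0.0168
stop 106 [459. 246.] [ 0.518  -0.3985  0.0232] rect [ 523. -400.] [ 12. 157.] 85.5 ztop 0.0286
```

View pics/crop1.png

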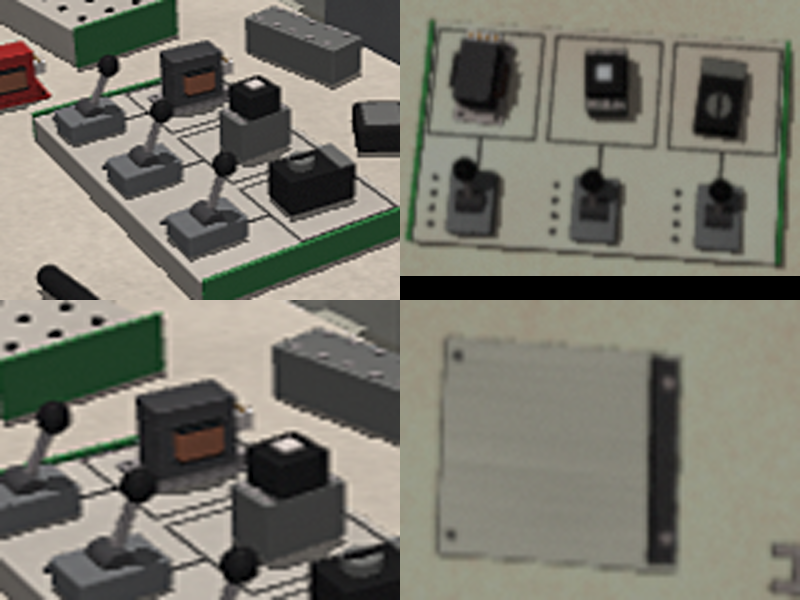

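The crop confirms it: a dark core with a copper window stands in the left bay, its white terminal at the far side, and all three levers lean away. So the left lever and the left bay are the ones. I'll move closer for a wrist view.

```bash
cat > go.py <<'E'
import sys
from h import *
# go.py x y z yaw_deg -> shift in tool axes /0.2 and rz/90 (assumes commanded == measured)
def go(x,y,z,yaw):
    o=bot.observe(); T=R.from_euler('xyz',o['tool_rot']); G=R.from_euler('xyz',[np.pi,0,np.radians(yaw)])
    d=T.inv().apply(np.array([x,y,z])-o['position'])/.2; r=(T.inv()*G).as_rotvec()/(np.pi/2)
    print('shift',d.round(4),'rot',r.round(4),'clock',o['clock'],'pos',o['position'].round(4),'rpy',np.degrees(o['tool_rot']).round(2),'F',np.round(o['force'],1),'w',round(o['grip_width'],4))
if __name__=='__main__': go(*map(float,sys.argv[1:5]))
E
python3 go.py 0.47 0.265 0.30 176.7; python3 - <<'E'
from h import *
f=bot.grab_frame('wrist'); fl,Rm,t=cam(f); o=bot.observe(); T=R.from_euler('xyz',o['tool_rot'])
print(f['vfov'],f['cx'],f['cy'],T.inv().apply(-Rm.T@t-o['position']),T.inv().as_matrix()@Rm.T)
E
```

```text
shift [-1.5266 -0.8997 -0.26  ] rot [-6.000e-04 -1.000e-04 -2.535e-01] clock 0.1 pos [0.275  0.5609 0.2478] rpy [-1.7994e+02  1.0000e-02  1.5388e+02] F [-1.2 -0.  -0.2] w 0.0853
60.351741749757565 316.77973403322363 196.73389374441172 [ 0.0835946   0.00073668 -0.12582959] [[-8.47848907e-06 -9.44209042e-01 -3.29346754e-01]
 [ 9.99999943e-01 -1.19029074e-04  3.15502849e-04]
 [-3.37102481e-04 -3.29346733e-01  9.44208990e-01]]
```

```bash
python3 -m inch '[[-0.2,-0.12,-0.05,0,0,-0.04,0],[-0.4,-0.25,-0.1,0,0,-0.1,0],[-0.65,-0.4,-0.18,0,0,-0.18,0],[-0.85,-0.55,-0.24,0,0,-0.23,0],[-0.95,-0.65,-0.26,0,0,-0.254,0],[-1,-0.7,-0.26,0,0,-0.254,0]]' 60; python3 go.py 0.46 0.25 0.30 176.7
```

```text
clock: 0.9
position: [0.3937, 0.3462, 0.3005]
tool_rot: [3.141, 0.0, 3.083]
force: [-0.3, -0.1, 0.2]
grip_width: -0.0001
finger_force: 0.0
shift [-0.3592 -0.4606  0.0027] rot [ 0.0001  0.0002 -0.0007] clock 0.9 pos [0.3937 0.3462 0.3005] rpy [1.7999e+02 2.0000e-02 1.7664e+02] F [-0.3 -0.1  0.2] w -0.0001
```

```bash
python3 -m inch '[[-0.12,-0.15,0,0,0,0,0],[-0.25,-0.32,0,0,0,0,0],[-0.35,-0.45,0,0,0,0,0],[-0.36,-0.46,0,0,0,0,0],[-0.36,-0.46,0,0,0,0,0],[-0.36,-0.46,0,0,0,0,0]]'; python3 - <<'E'
from h import *
f=grab('wrist'); save('w1',f['img'])
P=cloud(f); z=P[...,2]
n,l,st,ce=cv2.connectedComponentsWithStats((z>.065).astype(np.uint8))
for i in range(1,n):
    if st[i,4]<100: continue
    q=P[l==i]; r=cv2.minAreaRect(q[:,:2].astype(np.float32)*1000)
    print(st[i],ce[i].round(),np.median(q,0).round(4),np.round(r[0]),np.round(r[1]),round(r[2],1),np.percentile(q[:,2],[50,90,99]).round(4))
m=(z>.09)&(z<.1)&(P[...,0]>.58)&(P[...,1]>.2)
q=P[m]; print(q.min(0),q.max(0)); r=cv2.minAreaRect(q[:,:2].astype(np.float32)*1000);print('coretop',r)
E
```

```text
clock: 1.65
position: [0.459, 0.2527, 0.3001]
tool_rot: [3.141, -0.0, 3.086]
force: [-0.4, -0.1, -0.6]
grip_width: -0.0001
finger_force: 0.0
[ 479  138   50   60 1404] [503. 167.] [0.4778 0.4527 0.0657] [480. 453.] [40. 66.] 83.4 [0.0657 0.0664 0.067 ]
[316 190  28  57 818] [330. 223.] [0.5192 0.2635 0.1096] [516. 264.] [44. 29.] 0.8 [0.1096 0.1172 0.1184]
[  49  193   52   52 1008] [ 71. 222.] [ 0.5022 -0.0013  0.1104] [502.  -5.] [30. 38.] 86.9 [0.1104 0.1194 0.1214]
[185 192  37  54 860] [201. 222.] [0.5099 0.1318 0.111 ] [509. 129.] [30. 40.] 87.5 [0.111  0.1187 0.1206]
[   77   250   480   150 34756] [311. 350.] [0.4498 0.2507 0.346 ] [543. 202.] [195. 214.] 83.3 [0.346  0.3625 0.3677]
[  88  268   51   61 2556] [113. 298.] [6.112e-01 1.000e-04 7.280e-02] [619.  -5.] [51. 81.] 82.9 [0.0728 0.0823 0.0856]Traceback (most recent call last):
  File "<stdin>", line 10, in <module>
    return umr_minimum(a, axis, None, out, keepdims, initial, where)
ValueError: zero-size array to reduction operation minimum which has no identity
```

View pics/w1.png

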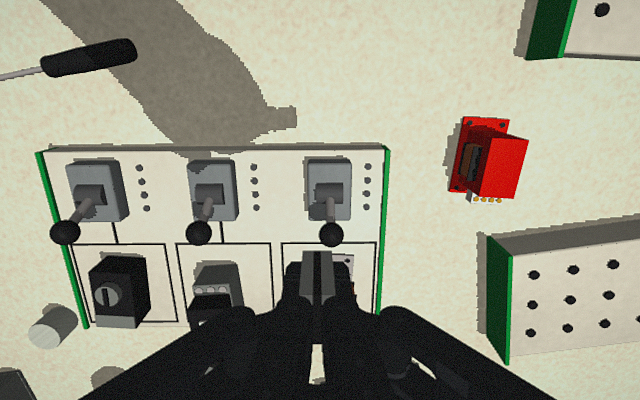

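The wrist picture has far at the bottom. It shows the left lever's ball at (331,234), its housing at (330,182), and the bay partly hidden by the shut gripper. The red look-alike at (490,160) stands off to the side. Next I triangulate the ball and fit the deck.

```bash
python3 - <<'E'
from h import *
w=load('wrist');t=load('top')
def ball(f,u0,v0,r):
    g=f['img'].max(2); m=np.zeros(g.shape,np.uint8); m[v0-r:v0+r,u0-r:u0+r]=(g[v0-r:v0+r,u0-r:u0+r]<45)
    m=cv2.morphologyEx(m,cv2.MORPH_OPEN,np.ones((5,5)) if r>10 else np.ones((3,3)))
    c=max(cv2.findContours(m,0,2)[0],key=cv2.contourArea); return cv2.minEnclosingCircle(c)
bw=ball(w,331,234,18); bt=ball(t,238,237,8); print(bw,bt)
c1,d1=ray(w,*bw[0]);c2,d2=ray(t,*bt[0])
s=np.linalg.lstsq(np.c_[d1,-d2],c2-c1,rcond=None)[0];print('ball tri',c1+d1*s[0],c2+d2*s[1],'onz',onz(w,*bw[0],.105),onz(t,*bt[0],.105))
for f in(w,t):
    P=cloud(f);z=P[...,2];h=cv2.cvtColor(f['img'],cv2.COLOR_RGB2HSV)
    m=(z>.024)&(z<.036)&(P[...,0]>.40)&(P[...,0]<.75)&(P[...,1]>-.12)&(P[...,1]<.36)
    q=P[m]; 
    # front edge fit: min x per y-bin
    ys=np.arange(-.05,.30,.02); e=[[y,np.percentile(q[abs(q[:,1]-y)<.01][:,0],1)] for y in ys]
    e=np.array(e); k=np.polyfit(e[:,0],e[:,1],1); print('front edge',k,np.degrees(np.arctan(-k[0])),'z',np.median(q[:,2]), 'res',np.std(e[:,1]-np.polyval(k,e[:,0])), 'ylim',np.percentile(q[:,1],[.5,99.5]))
# housing of left lever in wrist
P=cloud(w);z=P[...,2];m=(z>.05)&(z<.06)&(abs(P[...,0]-.5)<.06)&(abs(P[...,1]-.265)<.05);print('housing',cv2.minAreaRect((P[m][:,:2]*1000).astype(np.float32)))
E
python3 go.py 0.565 0.262 0.19 176.7
```

```text
((330.6243591308594, 234.9873046875), 12.523351669311523) ((240.5, 238.5), 7.106435298919678)
ball tri [0.52370006 0.26308174 0.11801395] [0.51986942 0.25466999 0.11602252] onz [0.52994579 0.26331847 0.105     ] [0.52122059 0.25666421 0.105     ]
front edge [0.04805593 0.44330977] -2.751285617051668 z 0.03038385255726453 res 0.00035903124123257406 ylim [-0.08116776  0.33250238]
front edge [0.04530174 0.44293618] -2.5938250718386704 z 0.03014767092978273 res 0.0008488264193921586 ylim [-0.07793371  0.33118072]
housing ((500.5916748046875, 264.62554931640625), (50.056739807128906, 70.32009887695312), 86.95809936523438)
shift [-0.5262  0.0763  0.5506] rot [ 0.     -0.0002  0.0015] clock 1.7 pos [0.4591 0.2526 0.3002] rpy [ 1.8000e+02 -2.0000e-02  1.7683e+02] F [-0.   0.4  0.1] w 0.0001
```

Ball at (0.530, 0.263, 0.105), pivot at (0.501, 0.265), console yaw about -2.8°. This agrees with the text (29 mm of lean, 105 mm high). I go down behind the ball with the fingers shut.

```bash
python3 -m inch '[[-0.2,0.03,0,0,0,0,0],[-0.4,0.06,0,0,0,0,0],[-0.54,0.08,0,0,0,0,0],[-0.54,0.08,0.25,0,0,0,0],[-0.54,0.08,0.5,0,0,0,0],[-0.54,0.08,0.7,0,0,0,0],[-0.54,0.08,0.85,0,0,0,0],[-0.54,0.08,0.95,0,0,0,0],[-0.54,0.08,0.965,0,0,0,0],[-0.54,0.08,0.965,0,0,0,0],[-0.54,0.08,0.965,0,0,0,0]]'; python3 go.py 0.496 0.266 0.107 177.2; python3 - <<'E'
from h import *
f=grab('wrist'); s=grab('side')
c=np.zeros((400,640,3),np.uint8);c[:200,:320]=f['img'][::2,::2]; c[:,320:]=cv2.resize(s['img'][130:230,230:310],(320,400)); save('c2',c)
E
```

```text
clock: 3.08
position: [0.569, 0.2616, 0.1085]
tool_rot: [3.141, 0.002, 3.085]
force: [-0.5, 0.1, 0.4]
grip_width: 0.0
finger_force: 0.0
shift [0.3657 0.001  0.0069] rot [ 0.0006  0.001  -0.0051] clock 3.075 pos [0.569  0.2616 0.1085] rpy [1.7995e+02 9.0000e-02 1.7674e+02] F [-0.5  0.1  0.4] w 0.0
```

View pics/c2.png

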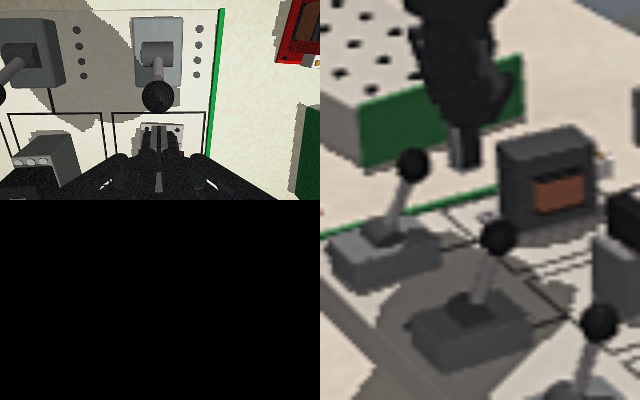

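The fingers stand clear between the ball and the core (side crop, fingertip at (465,165)). Now I pull.

```bash
python3 -m inch '[[0.0,0,0.025,0,0,0,0],[0.05,0,0.025,0,0,0,0],[0.1,0,0.025,0,0,0,0],[0.14,0,0.025,0,0,0,0],[0.18,0,0.025,0,0,0,0],[0.22,0,0.025,0,0,0,0],[0.26,0,0.025,0,0,0,0],[0.3,0,0.025,0,0,0,0],[0.33,0,0.025,0,0,0,0],[0.35,0,0.025,0,0,0,0],[0.36,0,0.025,0,0,0,0],[0.36,0,0.025,0,0,0,0]]';python3 go.py 0.496 0.266 0.107 177.2
```

```text
clock: 4.68
position: [0.4965, 0.2654, 0.1023]
tool_rot: [-3.142, -0.0, 3.085]
force: [1.1, -0.0, 0.1]
grip_width: 0.0002
finger_force: 0.2
shift [ 0.0029  0.0027 -0.0235] rot [-0.     -0.0001 -0.0051] clock 4.675 pos [0.4965 0.2654 0.1023] rpy [-180.     -0.    176.74] F [ 1.1 -0.   0.1] w 0.0002
```

```bash
python3 -m inch '[[0.01,0,0,0,0,0,0],[0.02,0,0,0,0,0,0],[0.02,0,0,0,0,0,0]]';python3 -m inch '[[0.01,0,0,0,0,0,0],[0.015,0,0,0,0,0,0],[0.015,0,0,0,0,0,0]]'
```

```text
clock: 5.05
position: [0.4946, 0.2657, 0.103]
tool_rot: [3.14, 0.004, 3.084]
force: [10.6, -0.2, 1.2]
grip_width: 0.0001
finger_force: 5.1
clock: 5.42
position: [0.4939, 0.2658, 0.1033]
tool_rot: [3.139, 0.008, 3.083]
force: [26.3, -1.3, -7.7]
grip_width: -0.0
finger_force: 11.5
```

Lever at its end stop: force rose from 1 to 26 N. I back off, rise, open the gripper and look at the transformer from above.

```bash
python3 -m inch '[[-0.04,0,0,0,0,0,0],[-0.06,0,-0.05,0,0,0,0],[-0.06,0,-0.25,0,0,0,0],[-0.06,0,-0.5,0,0,0,0],[-0.2,0,-0.75,0,0,0,0.5],[-0.4,0,-0.95,0,0,0,1],[-0.53,0,-1,0,0,0,1],[-0.53,0,-1,0,0,0,1],[-0.53,0,-1,0,0,0,1]]'; python3 - <<'E'
from h import *
f=grab('wrist'); save('w3',f['img']);t=grab('top');s=grab('side')
P=cloud(f)
z=P[...,2]; print(bot.observe()['position'])
m=(z>.085)&(z<.105)&(abs(P[...,0]-.64)<.07)&(abs(P[...,1]-.26)<.05)
n,l,st,ce=cv2.connectedComponentsWithStats(m.astype(np.uint8))
for i in range(1,n):
    if st[i,4]>200:
        q=P[l==i];print('coretop',st[i],cv2.minAreaRect((q[:,:2]*1000).astype(np.float32)),np.percentile(q[:,2],[5,50,95]))
P=cloud(t);z=P[...,2];m=(z>.085)&(abs(P[...,0]-.5)<.06)&(P[...,1]>-.05)&(P[...,1]<.31)
n,l,st,ce=cv2.connectedComponentsWithStats(m.astype(np.uint8))
for i in range(1,n):
    if st[i,4]>15: print('ball',np.median(P[l==i],0))
E
```

```text
clock: 6.55
position: [0.5945, 0.2599, 0.302]
tool_rot: [-3.141, -0.001, 3.085]
force: [-0.6, 0.5, 0.1]
grip_width: 0.0851
finger_force: 0.0
[0.59462523 0.26002913 0.30216355]
coretop [ 299  173   42   64 2384] ((638.158935546875, 259.8926086425781), (39.912574768066406, 66.53765869140625), 83.71168518066406) [0.09384009 0.09527283 0.09640994]
ball [0.49889743 0.1999724  0.70820453]
ball [0.51518304 0.12891707 0.11407555]
ball [ 0.50624052 -0.00553973  0.1159733 ]
```

View pics/w3.png

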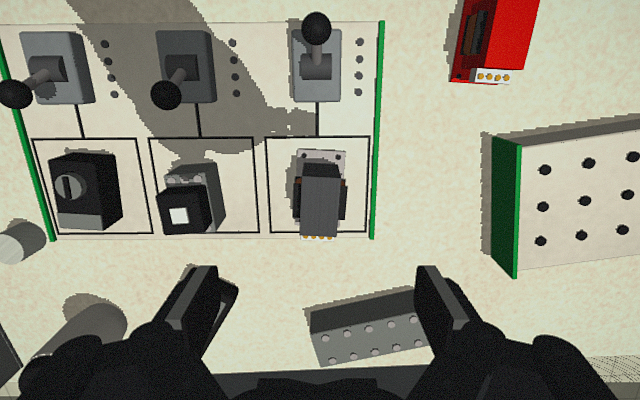

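The left lever now leans to the robot (ball at (316,28)); the other two are on. The transformer's core top at (320,200) measures 40 x 66.5 mm at z = 0.095, centre (0.638, 0.260), yaw -6.3°, as it should.

```bash
python3 go.py 0.638 0.260 0.096 173.7; python3 go.py 0.638 0.260 0.15 173.7
```

```text
shift [-0.2173  0.0122  1.0307] rot [-0.0001 -0.0005  0.0343] clock 6.7 pos [0.5946 0.26   0.3022] rpy [-1.7999e+02 -4.0000e-02  1.7679e+02] F [ 0.1 -0.1 -0.4] w 0.0851
shift [-0.2171  0.0122  0.7607] rot [-0.0001 -0.0005  0.0343] clock 6.7 pos [0.5946 0.26   0.3022] rpy [-1.7999e+02 -4.0000e-02  1.7679e+02] F [ 0.1 -0.1 -0.4] w 0.0851
```

```bash
python3 -m inch '[[-0.1,0.006,0.1,0,0,0.02,1],[-0.217,0.012,0.3,0,0,0.034,1],[-0.217,0.012,0.5,0,0,0.034,1],[-0.217,0.012,0.7,0,0,0.034,1],[-0.217,0.012,0.85,0,0,0.034,1],[-0.217,0.012,0.95,0,0,0.034,1],[-0.217,0.012,1,0,0,0.034,1],[-0.217,0.012,1,0,0,0.034,1],[-0.217,0.012,1,0,0,0.034,1]]'; python3 -m inch '[[0,0,0.03,0,0,0,1],[0,0,0.03,0,0,0,0.8],[0,0,0.03,0,0,0,0.6],[0,0,0.03,0,0,0,0.5],[0,0,0.03,0,0,0,0.4],[0,0,0.03,0,0,0,0.4]]' 20; python3 go.py 0.638 0.260 0.096 173.7; python3 - <<'E'
from h import *
s=grab('side'); save('s4',cv2.resize(s['img'][110:220,230:340],(600,600),interpolation=cv2.INTER_CUBIC))
E
```

```text
clock: 7.82
position: [0.6394, 0.2599, 0.1034]
tool_rot: [3.141, 0.001, 3.031]
force: [-0.1, 1.1, -0.1]
grip_width: 0.0855
finger_force: 0.0
clock: 8.57
position: [0.639, 0.2598, 0.0965]
tool_rot: [3.141, 0.0, 3.031]
force: [-1.0, 0.8, 2.7]
grip_width: 0.0392
finger_force: 21.3
shift [0.005  0.0003 0.0025] rot [ 0.0001  0.0002 -0.0002] clock 8.575 pos [0.639  0.2598 0.0965] rpy [1.7999e+02 1.0000e-02 1.7368e+02] F [-1.   0.8  2.7] w 0.0392
```

View pics/s4.png

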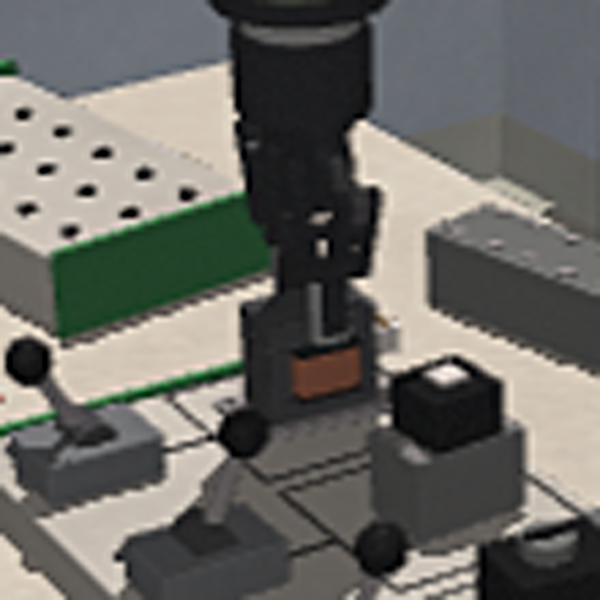

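Grip opening is 39.2 mm, so the pads are on the core above the winding (side crop around (325,310)). I grip harder and lift.

```bash
python3 -m inch '[[0,0,0,0,0,0,0.3],[0,0,0,0,0,0,0.3],[0,0,-0.05,0,0,0,0.3],[0,0,-0.15,0,0,0,0.3],[0,0,-0.3,0,0,0,0.3],[0,0,-0.5,0,0,0,0.3],[0,0,-0.7,0,0,0,0.3],[0,0,-0.85,0,0,0,0.3],[0,0,-0.9,0,0,0,0.3],[0,0,-0.9,0,0,0,0.3]]' 80; python3 -m inch '[[0,-0.1,0,0,0,0,0.3],[0,-0.25,0,0,0,0,0.3],[0,-0.45,0,0,0,0,0.3],[0,-0.65,0,0,0,0,0.3],[0,-0.85,0,0,0,0,0.3],[0,-1,0,0,0,0,0.3]]';python3 -m inch '[[0,-0.2,0,0,0,0,0.3],[0,-0.4,0,0,0,0,0.3],[0,-0.6,0,0,0,0,0.3],[0,-0.8,0,0,0,0,0.3],[0,-1,0,0,0,0,0.3]]'; python3 go.py 0.60 -0.34 0.27 177
```

```text
clock: 9.88
position: [0.6388, 0.2596, 0.2765]
tool_rot: [3.141, 0.0, 3.031]
force: [-0.2, -0.7, -5.3]
grip_width: 0.038
finger_force: 81.8
clock: 10.62
position: [0.6159, 0.058, 0.2752]
tool_rot: [-3.14, -0.002, 3.03]
force: [0.3, 0.7, -5.8]
grip_width: 0.0381
finger_force: 81.8
clock: 11.25
position: [0.5936, -0.1398, 0.2752]
tool_rot: [-3.141, -0.002, 3.031]
force: [0.9, -0.2, -5.6]
grip_width: 0.038
finger_force: 81.8
shift [-0.1424 -0.9915  0.0258] rot [-0.0001 -0.0012 -0.0372] clock 11.25 pos [ 0.5936 -0.1398  0.2752] rpy [-1.7999e+02 -1.1000e-01  1.7365e+02] F [ 0.9 -0.2 -5.6] w 0.038
```

```bash
python3 -m inch '[[-0.03,-0.2,0,0,0,0,0.3],[-0.06,-0.4,0,0,0,0,0.3],[-0.1,-0.6,0,0,0,0,0.3],[-0.14,-0.8,0,0,0,0,0.3],[-0.14,-0.95,0,0,0,-0.037,0.3],[-0.14,-0.99,0,0,0,-0.037,0.3],[-0.14,-0.99,0,0,0,-0.037,0.3],[-0.14,-0.99,0,0,0,-0.037,0.3]]'; python3 - <<'E'
from h import *
f=grab('wrist'); save('w5',f['img']); t=grab('top')
print(bot.observe()['position'])
for n,f in(('w',f),('t',t)):
    P=cloud(f);z=P[...,2]; roi=(P[...,0]>.40)&(P[...,0]<.66)&(P[...,1]>-.48)&(P[...,1]<-.2)
    m=roi&(z>.006)&(z<.014)
    q=P[m];print(n,'plate',len(q),cv2.minAreaRect((q[:,:2]*1000).astype(np.float32)),np.median(q[:,2]))
    m=roi&(z>.0215)&(z<.03); q=P[m];print('stop top',len(q),cv2.minAreaRect((q[:,:2]*1000).astype(np.float32)),np.median(q[:,2]),q.mean(0))
    if n=='w':
        for x in np.arange(.45,.60,.01):
            k=q[abs(q[:,0]-x)<.005]
            if len(k)>3: print(round(x,3),np.percentile(k[:,1],[2,50,98]).round(4),len(k))
E
```

```text
clock: 12.25
position: [0.601, -0.3366, 0.2759]
tool_rot: [3.141, -0.0, 3.09]
force: [-0.3, 0.9, -5.6]
grip_width: 0.0379
finger_force: 81.8
[ 0.60118477 -0.33666584  0.27624665]
w plate 24290 ((528.6864013671875, -330.47222900390625), (185.420166015625, 169.7812957763672), 86.2298583984375) 0.010285942492147232
stop top 720 ((524.6897583007812, -399.7364196777344), (4.708401679992676, 159.52197265625), 86.18714904785156) 0.02514708049437899 [ 0.51892657 -0.39911165  0.02501748]
0.45 [-0.3967 -0.3945 -0.3927] 56
0.46 [-0.3976 -0.3951 -0.3932] 53
0.47 [-0.3979 -0.3958 -0.3941] 52
0.48 [-0.3987 -0.3965 -0.3945] 48
0.49 [-0.3994 -0.3971 -0.3952] 52
0.5 [-0.4001 -0.3978 -0.3958] 49
0.51 [-0.4009 -0.3985 -0.3968] 45
0.52 [-0.4014 -0.3991 -0.3972] 45
0.53 [-0.4019 -0.3999 -0.3979] 42
0.54 [-0.4027 -0.4002 -0.3984] 46
0.55 [-0.4032 -0.4009 -0.3991] 38
0.56 [-0.4043 -0.4016 -0.3997] 46
0.57 [-0.4043 -0.4023 -0.4004] 36
0.58 [-0.4056 -0.4034 -0.4012] 40
0.59 [-0.4057 -0.4033 -0.4018] 36
t plate 2147 ((529.8898315429688, -313.0091247558594), (248.29281616210938, 209.0507354736328), 7.222156524658203) 0.009644300772308406
stop top 9 ((561.0465698242188, -400.5595397949219), (3.230071783065796, 31.604238510131836), 85.65414428710938) 0.023788921700305235 [ 0.56452959 -0.40130914  0.02392853]
```

View pics/w5.png

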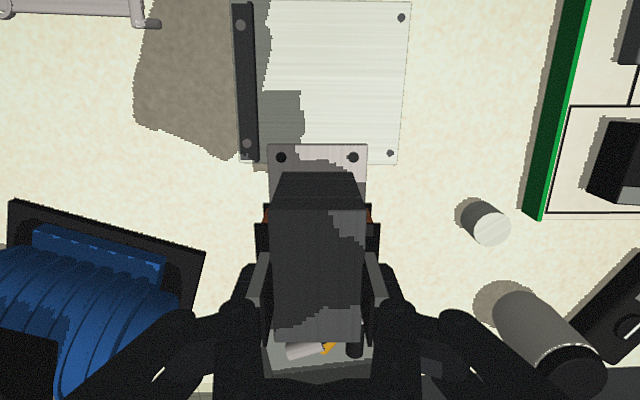

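The stop is the dark strip at (245,85). Its upright leg measures 4.7 x 159.5 mm at z = 0.025, and the plate is at z = 0.010 with yaw -93.8°. The held foot is straight in the gripper at (315,155). The stop face middle is at (0.5248, -0.3977). Now I turn.

```bash
python3 -m inch '[[0.05,0,0,0,0,0.1,0.3],[0.1,0,0,0,0,0.2,0.3],[0.15,0,0,0,0,0.3,0.3],[0.2,0,0,0,0,0.4,0.3],[0.25,0,0,0,0,0.5,0.3],[0.3,0,0,0,0,0.6,0.3],[0.36,0,0,0,0,0.7,0.3],[0.36,0,0,0,0,0.8,0.3],[0.36,0,0,0,0,0.9,0.3],[0.36,0,0,0,0,1,0.3],[0.36,0,0,0,0,1,0.3],[0.36,0,0,0,0,1,0.3]]'; python3 go.py 0.5286 -0.3398 0.082 86.2
```

```text
clock: 13.85
position: [0.5292, -0.3335, 0.2764]
tool_rot: [3.141, -0.0, 1.523]
force: [0.4, -0.7, -6.5]
grip_width: 0.0378
finger_force: 81.9
shift [-0.0315 -0.0018  0.9719] rot [ 0.0001 -0.0001  0.0117] clock 13.85 pos [ 0.5292 -0.3335  0.2764] rpy [ 1.7999e+02 -1.0000e-02  8.7260e+01] F [ 0.4 -0.7 -6.5] w 0.0378
```

```bash
python3 -m inch '[[-0.015,0,0.1,0,0,0.012,0.3],[-0.03,0,0.3,0,0,0.012,0.3],[-0.03,0,0.5,0,0,0.012,0.3],[-0.03,0,0.7,0,0,0.012,0.3],[-0.03,0,0.85,0,0,0.012,0.3],[-0.03,0,0.92,0,0,0.012,0.3],[-0.03,0,0.95,0,0,0.012,0.3],[-0.03,0,0.97,0,0,0.012,0.3],[-0.03,0,0.97,0,0,0.012,0.3],[-0.03,0,0.97,0,0,0.012,0.3]]'; python3 go.py 0.5286 -0.3398 0.0765 86.2;python3 - <<'E'
from h import *
f=grab('side'); save('s6',cv2.resize(f['img'][220:380,310:470],(600,600),interpolation=cv2.INTER_CUBIC))
E
```

```text
clock: 15.1
position: [0.529, -0.3401, 0.083]
tool_rot: [3.141, 0.0, 1.5]
force: [-0.2, -0.2, -5.3]
grip_width: 0.0381
finger_force: 81.8
shift [ 0.0014 -0.0023  0.0323] rot [ 0.0006  0.0002 -0.0028] clock 15.1 pos [ 0.529  -0.3401  0.083 ] rpy [1.7995e+02 2.0000e-02 8.5940e+01] F [-0.2 -0.2 -5.3] w 0.0381
```

View pics/s6.png

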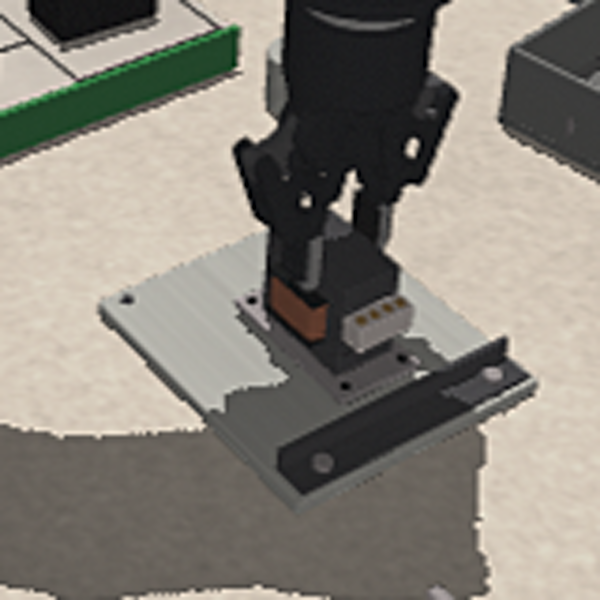

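The terminal block (375,320) faces the stop and the foot is over the plate. I lower it in small steps.

```bash
python3 -m inch '[[0,0,0.01,0,0,0,0.3],[0,0,0.02,0,0,0,0.3],[0,0,0.025,0,0,0,0.3],[0,0,0.025,0,0,0,0.3]]'; python3 -m inch '[[0,0,0.005,0,0,0,0.3],[0,0,0.005,0,0,0,0.3]]'
```

```text
clock: 15.65
position: [0.5286, -0.34, 0.0772]
tool_rot: [-3.141, -0.0, 1.5]
force: [0.1, 0.7, -5.7]
grip_width: 0.0376
finger_force: 81.9
clock: 15.9
position: [0.5288, -0.34, 0.0769]
tool_rot: [3.141, -0.0, 1.5]
force: [-2.8, 2.3, 3.8]
grip_width: 0.0382
finger_force: 83.1
```

```bash
python3 -m inch '[[0,0,0.0025,0,0,0,0.3],[0,0,0.0025,0,0,0,0.3]]'
```

```text
clock: 16.15
position: [0.5288, -0.34, 0.0768]
tool_rot: [3.141, -0.0, 1.5]
force: [-5.0, 4.1, 14.0]
grip_width: 0.0382
finger_force: 84.4
```

```bash
python3 -m inch '[[0,0,-0.004,0,0,-0.003,0.3],[-0.01,0,-0.004,0,0,-0.003,0.3],[-0.02,0,-0.004,0,0,-0.003,0.3],[-0.03,0,-0.004,0,0,-0.003,0.3],[-0.04,0,-0.004,0,0,-0.003,0.3],[-0.04,0,-0.004,0,0,-0.003,0.3]]';python3 -m inch '[[-0.005,0,0,0,0,0,0.3],[-0.005,0,0,0,0,0,0.3]]';python3 -m inch '[[-0.005,0,0,0,0,0,0.3],[-0.005,0,0,0,0,0,0.3]]'
```

```text
clock: 16.9
position: [0.5288, -0.3476, 0.0769]
tool_rot: [3.141, -0.0, 1.505]
force: [1.6, 5.0, 3.5]
grip_width: 0.0383
finger_force: 83.1
clock: 17.15
position: [0.5288, -0.3484, 0.0769]
tool_rot: [3.141, -0.001, 1.505]
force: [1.2, 5.4, 5.2]
grip_width: 0.0377
finger_force: 83.3
clock: 17.4
position: [0.5287, -0.3494, 0.0769]
tool_rot: [3.141, -0.001, 1.505]
force: [1.8, 5.0, 3.9]
grip_width: 0.038
finger_force: 83.2
```

Friction is about 5 N and there is no stop contact yet, which I expect near y = -0.350. I go on in 0.5–1 mm steps.

```bash
python3 -m inch '[[-0.004,0,0,0,0,0,0.3],[-0.004,0,0,0,0,0,0.3]]';python3 -m inch '[[-0.004,0,0,0,0,0,0.3],[-0.004,0,0,0,0,0,0.3]]'
```

```text
clock: 17.65
position: [0.5287, -0.3502, 0.0769]
tool_rot: [3.141, -0.001, 1.505]
force: [1.2, 4.5, 3.7]
grip_width: 0.0378
finger_force: 83.2
clock: 17.9
position: [0.5286, -0.351, 0.0768]
tool_rot: [3.141, -0.001, 1.505]
force: [2.3, 5.3, 4.1]
grip_width: 0.0378
finger_force: 83.2
```

```bash
python3 -m inch '[[-0.004,0,0,0,0,0,0.3],[-0.004,0,0,0,0,0,0.3]]';python3 -m inch '[[-0.004,0,0,0,0,0,0.3],[-0.004,0,0,0,0,0,0.3]]'
```

```text
clock: 18.15
position: [0.5286, -0.3518, 0.0769]
tool_rot: [3.141, -0.001, 1.505]
force: [1.3, 5.3, 3.3]
grip_width: 0.0378
finger_force: 83.2
clock: 18.4
position: [0.5286, -0.3522, 0.0769]
tool_rot: [3.141, -0.001, 1.505]
force: [0.9, 8.6, 6.3]
grip_width: 0.0379
finger_force: 83.3
```

Contact begins, since the motion fell short and the force rose. I press once or twice more, watching the force.

```bash
python3 -m inch '[[-0.003,0,0,0,0,0,0.3],[-0.003,0,0,0,0,0,0.3]]';python3 -m inch '[[-0.003,0,0,0,0,0,0.3],[-0.003,0,0,0,0,0,0.3]]'; python3 - <<'E'
from h import *
print(bot.observe()['moment'].round(2))
E
```

```text
clock: 18.65
position: [0.5286, -0.3522, 0.0769]
tool_rot: [3.141, -0.002, 1.506]
force: [0.2, 11.2, 10.2]
grip_width: 0.0381
finger_force: 83.7
clock: 18.9
position: [0.5286, -0.3524, 0.077]
tool_rot: [3.141, -0.003, 1.506]
force: [-0.2, 14.2, 11.8]
grip_width: 0.038
finger_force: 84.1
[ 3.12  0.1  -0.12]
```

```bash
python3 -m inch '[[0,0,0,0,0,0,0.3],[-0.003,0,0,0,0,0,0.3],[-0.003,0,0,0,0,0,0.3]]' 20; python3 - <<'E'
from h import *
f=grab('wrist'); P=cloud(f); z=P[...,2]
o=bot.observe(); print(o['moment'].round(2),o['force'],np.degrees(o['tool_rot']))
E
```

```text
clock: 19.27
position: [0.5286, -0.3525, 0.077]
tool_rot: [3.141, -0.004, 1.506]
force: [-0.9, 15.7, 15.6]
grip_width: 0.0377
finger_force: 84.5
[ 3.79  0.29 -0.15] [-0.38183049 17.57332739 15.47413462] [179.98562999  -0.20706628  86.28770793]
```

```bash
python3 -m inch '[[0,0,0,0,0,0,0.5],[0,0,0,0,0,0,0.6],[0,0,0,0,0,0,0.8],[0,0,0,0,0,0,1],[0,0,0,0,0,0,1],[0,0,-0.05,0,0,0,1],[0,0,-0.2,0,0,0,1],[0,0,-0.45,0,0,0,1],[0,0,-0.7,0,0,0,1],[0,0,-0.9,0,0,0,1],[-0.2,0,-1,0,0,0,1],[-0.35,0,-1,0,0,0,1],[-0.35,0,-1,0,0,0,1],[-0.35,0,-1,0,0,0,1]]'; python3 - <<'E'
from h import *
f=grab('wrist'); s=grab('side'); t=grab('top')
c=np.zeros((600,800,3),np.uint8)
c[:400,:640]=f['img']; c[400:,:]=0; c[400:,:300]=cv2.resize(s['img'][240:360,320:480],(300,200)); c[400:,300:600]=cv2.resize(t['img'][205:280,395:495],(300,200)); c[400:,600:]=cv2.resize(s['img'][150:250,220:320],(200,200)); save('w7',c)
P=cloud(f);z=P[...,2];roi=(P[...,0]>.40)&(P[...,0]<.66)&(P[...,1]>-.48)&(P[...,1]<-.2)
for n,lo,hi in(('core',.07,.08),('foot',.0135,.0175),('stop',.0215,.028)):
    q=P[roi&(z>lo)&(z<hi)]
    if len(q): print(n,len(q),cv2.minAreaRect((q[:,:2]*1000).astype(np.float32)),np.percentile(q[:,2],[5,50,95]))
print(bot.observe()['position'])
E
```

```text
clock: 21.08
position: [0.5231, -0.4242, 0.2768]
tool_rot: [3.142, -0.0, 1.505]
force: [0.3, 1.1, 1.1]
grip_width: 0.0853
finger_force: 0.0
core 3322 ((530.1588134765625, -349.4849853515625), (65.34532928466797, 40.02983856201172), 86.27214813232422) [0.07396154 0.07517653 0.07646663]
foot 1772 ((527.1166381835938, -360.5777282714844), (117.06244659423828, 159.19671630859375), 86.19450378417969) [0.01357257 0.01469293 0.0167412 ]
stop 514 ((524.6354370117188, -399.1871337890625), (4.4750823974609375, 159.78421020507812), 86.29362487792969) [0.02197799 0.02500387 0.02646538]
[ 0.5234255  -0.42387093  0.27673129]
```

View pics/w7.png

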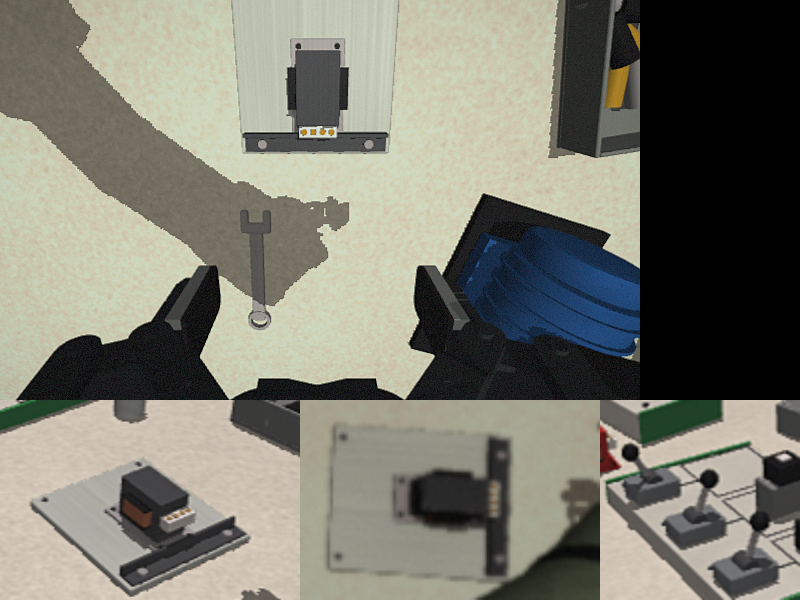

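The wrist view and the numbers agree. The foot's terminal end is at the stop (315,135): core centre to stop face is 48.0 mm, core yaw matches the stop's to within 0.1°, and the core top is at z = 0.075. It stands upright and within the stop's length; only the left lever is off.

```bash
python3 -c "
from workcell import bot
print(bot.job_done())"
```

```text
the job is handed in; nothing more can be done
None
```

The job is handed in: the left bay's lever was pulled fully off first, and the transformer now stands upright on the test plate with its terminal end flush against the stop (measured 48.0 mm from core centre to stop face, 48 mm expected), in about 21 s of the 54 s allowed.

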